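Load the rocking shaker

ROBOT

A 6-joint arm with a two-finger parallel gripper is mounted at the origin on a cart in front of the work surface, level with it; the furniture and walls round the work are solid. World frame = base frame: x ahead of the robot, y to its left, z up, the work surface at z = 0. Lengths are in m, angles in rad, forces in N, time in s.
With the tool pointing down it reaches from about 0.375 to 0.925 m from the base axis. Payload 5.7 kg.
Tool frame: the origin (TCP) lies midway between the tips of the shut fingers; the grasp point (between the pads) lies 19 mm behind it; z points along the fingers, y is the line along which they close (so a half turn about z gives the same grasp; the last joint's range is limited). The gripper opens to 88 mm and grips with 3 to 60 N. Pads are 20 mm wide; open, the fingers measure 115 mm over their backs; the gripper's body (75 mm by 178 mm) begins 61 mm behind the grasp point.
Start: joints at [1.176, 0.359, 1.51, -0, 1.272, -0.115], TCP at [0.166, 0.577, 0.223] pointing down, gripper open.
Joint ranges: [-2.97, 2.97], [-1.01, 2.36], [0.21, 2.38], [-0.96, 4.11], [0.2, 2.71], [-2.98, 2.98]. Speed limits (rad/s): [2.39, 2.39, 3.14, 3.14, 3.14, 3.14].

INTERFACE

Orientations are given as a unit quaternion [x, y, z, w].
In Python, from bench import move_ptp, servo_line, goto_joints, move_gripper, sleep, inverse_kinematics, capture, PlanningError, close_job, spot_in, silhouettes, current_clock, current_joint_pos, current_qvel, current_joint_torque, current_position, current_orientation, current_force, current_torque, current_finger_gap, current_grip_force gives the robot as it stands. Calls block until the motion is done:
- move_ptp(position, orientation): joint-space move of the TCP to a pose.
- servo_line(position, orientation=None, rate=0.15, contact_N=None): straight line of the TCP; orientation=None keeps the orientation; rate is the mean speed in m/s. With contact_N (N) it stops when the force on the tool has changed by that much, and returns True; else False.
- goto_joints(angles): joint-space move.
- move_gripper(opening): finger opening in m; the grip force is fixed at half the most; returns when the fingers have stopped.
- sleep(seconds).
- inverse_kinematics(position, orientation): joint angles nearest the present ones, or None.
- capture(name): name is "side" or "top"; returns a dict with "image" (480x640x3 uint8, blue, green, red), "range_z" (480x640 float32, m along the optical axis (not along the pixel's ray), 0 where there is no reading), "intrinsics" (3x3 intrinsics, pixels), "R" (3x3) and "t" (3): a world point X has camera coordinates R X + t. Camera axes: x right, y down, z forward; pixel columns grow to the right and rows downward; lengths in m; the calibration is good to about 2 mm. A picture is of the moment at which its call begins.
A pose or a line that the arm cannot do raises PlanningError and nothing moves.
- close_job(): hands the job in; it is judged then, once.
Trained networks look in the newest picture that a camera, given by its name, has taken for a name from the list of things; names that differ only in an ending like _2 or _b are one class to them, and where a whole thing is asked for, a point or a joint stands for the part that bears it (a point fixed in the world has none). Each returns a list of dicts, best first, with "conf" (0 to 1); they miss things now and then, are a little off and sometimes report something else, mostly with a low value. They report only what shows in the picture. A call takes as long as a camera call. They do not tell look-alikes from the thing itself.
- spot_in(camera, query): "xy" ([column, row] in pixels, amid what is visible of it).
- silhouettes(camera, query): "region" (480x640 bool, what is visible of it) and "xy" ([column, row] in pixels, amid what is visible of it).
Readings, each from a call of its own:
- current_clock(): time.
- current_joint_pos(): joint angles.
- current_qvel(): joint speeds.
- current_joint_torque(): joint torques, N m.
- current_position(): TCP position.
- current_orientation(): TCP orientation.
- current_force(): force on the tool from outside, world axes, zero at the start.
- current_torque(): the same for the moment, N m.
- current_finger_gap(): finger opening in m.
- current_grip_force(): force on a finger pad.
Only numpy, scipy, OpenCV 4.12 (cv2) and the standard library are available. Lean on these libraries where they do the work, as an engineer would, in place of code of your own. Each camera call takes 0.05 s, during which the arm holds its last target. There are 200 camera calls.

TASK

Turn the shaker's hand wheel until its red cradle, which is hidden down between the cheeks, comes to the top, and leave it there. Then lay the amber cell from its metal stand centred in the cradle, lying along the axle; the stand and the cradle leave different sides of it free, so put it down on the bench and take it again the other way, and never let it drop. Last, press the green key on the control box fully in, so that the latched red key pops up, and leave the bystanders where they are.

Things in the scene. Friction and masses are not known exactly. Their poses are not given: they have to be found in the camera images.
- rocker: Rocking shaker, fixed: white base 116 (x) x 200 (y) mm, 18 mm high; origin centre of underside, z up. Two upright white cheeks, 6 mm thick, 192 mm long in y, centred at x = -40 and +40 mm, tops at z = 123 mm, hide the lower half of the wheel that stands between them in the y-z plane; low end plates to z = 67 mm. A black line on the middle of each cheek's top marks the top position.
- axle (a point): Wheel centre, 118 mm above the rocker's origin; the axle runs along the rocker's x. The dark rim is a round tube 14 mm thick on a circle of 78 mm radius about this point; its upper half is open and can be pinched from above by fingers closing along the axle. Spokes 8 to 12 mm thick and a hub 32 mm across, 34 mm long, lie in the same plane.
- wheel (a joint): Wheel angle in rad, free both ways: 0 (or plus or minus 6.283) with the red cradle at the top. At angle A the cradle lies in direction (0, -sin A, cos A) from the axle in the rocker's frame: growing values carry the top towards the rocker's -y. Starts between 2.3 and 4.0, cradle down. Friction of 0.08 N m (1 N at the rim) holds it where it is left.
- cradle (a point): Centre of the cradle's floor, 66 mm from the axle; x along the axle, z outwards (up at the top). Red channel in a gap of the rim (18 degrees either side): floor 44 mm long in x, ends open; two 4 mm walls, 34 mm apart inside, 28 mm high, 2 mm higher than the cell, so the cell is laid in by a grip on its ends, which overhang 6 mm each. Dark lugs outside reach y = +-28.5 mm.
- cell: Sample cell, 60 g, to be loaded: an amber glass block with a round white cap at its +x end; 56 mm long in x (origin midway), 26 mm wide in y, 26 mm high; origin at the centre of its underside. Loose; starts lying in the stand.
- cell_mid (a point): Middle of the cell, 13 mm above its origin.
- stand: Aluminium parking stand, fixed; origin centre of underside. Foot plate 78 (x) x 46 (y) x 6 mm; on it a bar 20 mm wide in y, top at z = 21 mm, on which the cell lies along x. Two end walls, 30 mm wide, 5 mm thick, inner faces at x = +-30 mm, 51 mm high, stand 4 mm above the cell, so here it can be gripped only across its 26 mm width; both long sides are open.
- control_box: Grey control box of the shaker, fixed to the bench, 62 (x) x 124 (y) mm, top at z = 45 mm; origin at the centre of its underside. Three keys (red and green interlocked, and a white jog key that is not needed; in any order) stand in a row along its y axis, 36 mm apart, the middle one at the centre; each cap is 24 (x) x 20 (y) mm.
- red_key_top (a point): Centre of the top face of the red key: 59 mm above the bench when out, 51 mm when latched in. It starts latched in.
- green_key_top (a point): Centre of the top face of the green key, 59 mm above the bench when out; it starts out. Press straight down, 8 mm, about 3 N.
- white_key_top (a point): Centre of the top face of the white key, 59 mm above the bench; it springs back out by itself and is not needed.
- red_key (a joint): Travel of the red key in m: 0 out, 0.008 fully in. Interlocked: as the green key goes in, the red one comes out by the same amount; both stay where they are left.
- green_key (a joint): Travel of the green key in m: 0 out, 0.008 fully in.
- vacuum_pump: White and blue vacuum pump, fixed, at the left of the work: 304 (x) x 382 (y) mm over its overhanging white deck at z = 174 to 204 mm, higher parts on it; origin at the centre of its underside. Keep the gripper's body and the wrist clear of the deck.
- steel_tray: Steel tray, fixed to the bench, in which the shaker stands: 200 (x) x 300 (y) mm, origin at its centre on the bench, axes along the world's; thin walls 24 mm high all round. The strip of free bench in front of it is about 95 mm deep, to the bench's front edge.
- bottle: Bystander, loose: white bottle with a red cap, 56 mm across, 122 mm tall, origin at the centre of its underside.
- beaker: Bystander, loose: small glass beaker, 59 mm across, 71 mm tall, origin at the centre of its underside.
- vial: Bystander, loose: white vial with a black cap, 21 mm across, 57 mm tall, origin at the centre of its underside.
- timer: Bystander, loose: white and blue timer lying flat, 70 x 64 x 16 mm, origin at the centre of its underside.
- bung: Bystander, loose: cream rubber bung, 29 mm across, 26 mm high, origin at the centre of its underside.
- clip: Bystander, loose: green joint clip lying flat, 34 x 28 x 13 mm, origin at the centre of its underside.
Things that resemble listed ones, but are neither listed nor needed, are in the scene too. What is meant by the cell is not pink or purple, and is the larger of those in its own colour.

How it is judged:
By the outcome, as a careful person would: the job done as asked, in the order asked, and still so for the second after the job is handed in, with the robot touching nothing.
It also fails if it takes over 72 s, if anything falls off the work surface, if the arm or the gripper's body presses on something with over 40 N, if the wrist force passes 120 N, or if a joint passes its speed limit or range.

## Working session

There is one attempt and no reset: what is moved stays moved. The work goes in short steps, each a Python script; the robot and the scene stay as the last script left them, time stands still between calls to the robot, and variables do not carry over. Pictures are saved under pics/ and viewed, at most 10 in all, crops included, and the job is handed in when it is done.

```bash
ls; mkdir -p pics; cat > h.py <<'E'
import numpy as np, cv2
from bench import *
from scipy.spatial.transform import Rotation as Ro
def cloud(c):
    K=c["intrinsics"];z=c["range_z"];v,u=np.mgrid[:480,:640]
    P=np.stack([(u-K[0,2])/K[0,0]*z,(v-K[1,2])/K[1,1]*z,z],-1)
    W=(P-c["t"])@c["R"]; W[z<=0]=np.nan
    return W
def down(yaw): # tool z down, tool y (closing) at angle yaw from world +y... x axis at yaw
    x=np.array([np.cos(yaw),np.sin(yaw),0]);z=np.array([0,0,-1.]);y=np.cross(z,x)
    return Ro.from_matrix(np.stack([x,y,z],1)).as_quat()
E
python3 - <<'E'
from h import *
for n in("side","top"):
    c=capture(n);cv2.imwrite(f"pics/{n}0.png",c["image"]);W=cloud(c)
    print(n,"campos",(-c["R"].T@c["t"]).round(3),c["intrinsics"][0,0])
    for q in("rocker","cradle","cell","stand","control_box","red_key_top","green_key_top","white_key_top","steel_tray","wheel","vacuum_pump","bottle","beaker","vial","timer","bung","clip"):
        for d in silhouettes(n,q)[:4]:
            P=W[d["region"]];P=P[~np.isnan(P[:,0])]
            if len(P): print(q,round(d["conf"],2),np.round(d["xy"]),len(P),np.median(P,0).round(3),np.percentile(P,2,axis=0).round(3),np.percentile(P,98,axis=0).round(3))
print(current_clock(),current_orientation(),down(0))
E
```

```text
pics
side campos [ 0.148 -0.97   0.725] 435.4836609246468
rocker 0.6 [326. 282.] 3658 [ 0.506 -0.193  0.063] [ 0.453 -0.265  0.01 ] [ 0.562 -0.073  0.194]
cradle 0.7 [383. 281.] 628 [ 0.663 -0.216  0.044] [ 0.642 -0.233 -0.002] [ 0.693 -0.164  0.069]
cradle 0.59 [322. 261.] 1119 [ 0.51  -0.17   0.121] [ 0.492 -0.244  0.039] [ 0.548 -0.088  0.199]
cell 0.88 [357. 364.] 385 [ 0.459 -0.43   0.044] [ 0.447 -0.454  0.022] [ 0.48  -0.4    0.048]
cell 0.82 [423. 417.] 278 [ 0.525 -0.581  0.016] [ 0.508 -0.589 -0.001] [ 0.547 -0.569  0.019]
cell 0.77 [364. 420.] 547 [ 0.416 -0.542  0.023] [ 0.393 -0.559  0.   ] [ 0.448 -0.52   0.027]
cell 0.76 [404. 386.] 202 [ 0.54  -0.508  0.017] [ 0.527 -0.52   0.002] [ 0.558 -0.485  0.02 ]
stand 0.67 [355. 374.] 537 [ 0.46  -0.449  0.008] [ 0.439 -0.463  0.001] [ 0.491 -0.394  0.05 ]
control_box 0.77 [276. 259.] 795 [0.458 0.025 0.034] [0.402 0.017 0.004] [0.522 0.072 0.046]
white_key_top 0.48 [266. 250.] 41 [0.428 0.046 0.056] [0.419 0.039 0.047] [0.436 0.061 0.059]
wheel 0.72 [325. 266.] 1150 [ 0.51  -0.17   0.121] [ 0.487 -0.244  0.014] [0.608 0.026 0
[... 2482 characters left out ...]
0.452 -0.254  0.012] [ 0.568 -0.069  0.199]
beaker 0.79 [342. 198.] 369 [ 0.676 -0.211  0.025] [ 0.641 -0.235 -0.006] [ 0.692 -0.186  0.073]
beaker 0.31 [409. 211.] 540 [ 0.623 -0.398  0.016] [ 0.591 -0.431  0.002] [ 0.658 -0.368  0.023]
vial 0.53 [411. 214.] 529 [ 0.623 -0.4    0.016] [ 0.589 -0.431  0.006] [ 0.657 -0.369  0.023]
timer 0.69 [414. 213.] 518 [ 0.623 -0.401  0.016] [ 0.59  -0.431  0.005] [ 0.659 -0.37   0.023]
bung 0.49 [403. 297.] 92 [ 0.382 -0.366  0.023] [ 0.37  -0.381 -0.002] [ 0.394 -0.355  0.031]
clip 0.55 [403. 296.] 86 [ 0.382 -0.366  0.023] [ 0.37  -0.379 -0.   ] [ 0.394 -0.355  0.032]
1.8 [ 1.39435814e-01  9.90231111e-01 -1.50331896e-05  1.17118226e-05] [1. 0. 0. 0.]
```

View pics/side0.png

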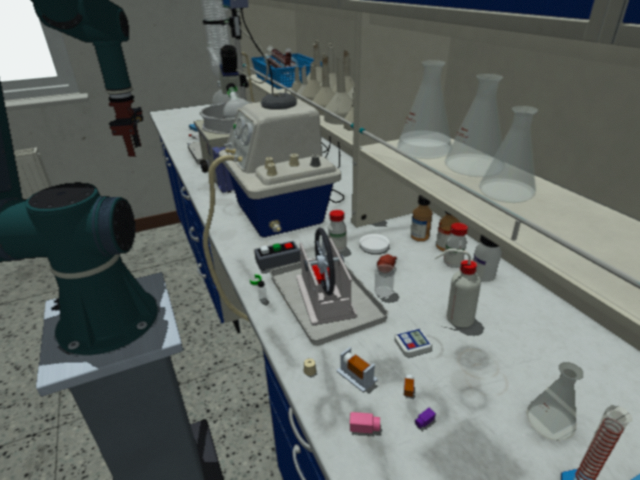

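```bash
python3 -c "
import cv2;a=cv2.imread('pics/top0.png')[150:330,220:500];cv2.imwrite('pics/topc.png',cv2.resize(a,None,fx=2.85,fy=2.85,interpolation=2))"
```

```text
(no output)
```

View pics/topc.png

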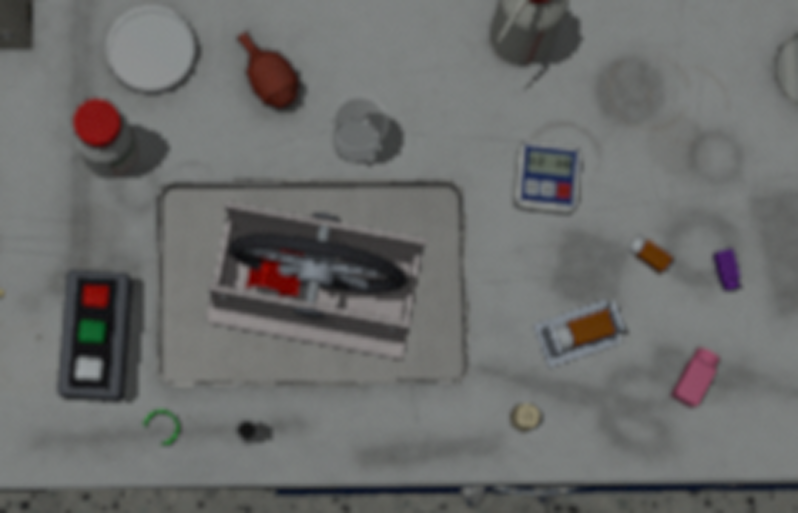

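The wheel stands at side (325,266), with its red cradle low on the +y side at top (331,244).

The cell candidates in the top picture are:
- Amber in the stand at (426,266): large, with a white cap.
- Amber loose at (446,242): a smaller copy.
- Pink at (465,282) and purple at (476,244): wrong colours.

The amber block in the stand is the cell, and the enlarged top crop confirms it. Next I'll measure the fit numbers.

```bash
cat > meas.py <<'E'
from h import *
def rect(P):
    r=cv2.minAreaRect((P[:,:2]*1000).astype(np.float32)); return np.round(r[0],1),np.round(r[1],1),round(r[2],1)
def hsvm(c,lo,hi,lo2=None): 
    h=cv2.cvtColor(c["image"],cv2.COLOR_BGR2HSV)
    return cv2.inRange(h,lo,hi)>0
def sel(W,m,lo,hi): 
    k=m&np.all((W>lo)&(W<hi),-1); return W[k]
E
python3 - <<'E'
from meas import *
for n in("side","top"):
    c=capture(n);W=cloud(c);A=np.ones((480,640),bool);print("==",n)
    R=sel(W,A,[.4,-.32,.135],[.65,0,.25]); 
    l=cv2.fitLine((R[:,:2]).astype(np.float32),cv2.DIST_HUBER,0,.01,.01).ravel()
    print("rim line dir",np.degrees(np.arctan2(l[1],l[0])).round(1),"pt",l[2:],R.min(0),R.max(0))
    C=sel(W,A,[.4,-.32,.112],[.65,0,.128]);print("cheektop rect",rect(C),len(C))
    red=hsvm(c,(0,150,90),(6,255,255))|hsvm(c,(174,150,90),(180,255,255))
    P=sel(W,red,[.4,-.32,0],[.65,0,.3]);print("red",len(P),P.mean(0),P.min(0),P.max(0))
    am=hsvm(c,(7,120,50),(20,255,255)); P=sel(W,am,[.4,-.5,.04],[.52,-.36,.06]);print("amber",rect(P),len(P),np.median(P,0))
    P=sel(W,A,[.40,-.5,.041],[.52,-.36,.07]);print("cell+walls",rect(P),len(P)); P=sel(W,A,[.42,-.5,.004],[.51,-.37,.07]);print("stand",rect(P))
    for nm,m in(("green",hsvm(c,(50,100,50),(80,255,255))),("red",red)):
        P=sel(W,m,[.38,0,.04],[.54,.1,.07]);print(nm,np.median(P,0),P[:,:2].mean(0) if len(P) else 0)
    P=sel(W,A,[.38,0,.04],[.54,.1,.049]);print("box",rect(P))
    P=sel(W,A,[.2,.05,.15],[1,.7,.215]);print("pump",len(P),P.min(0) if len(P) else 0,P.max(0) if len(P) else 0,rect(P) if len(P) else 0)
    P=sel(W,A,[.0,-.5,-.01],[.5,-.1,.01]);print("bench front",np.percentile(P,1,axis=0))
    P=sel(W,A,[.38,-.36,.018],[.65,0.02,.03]);print("tray",np.percentile(P,1,axis=0),np.percentile(P,99,axis=0))
    cv2.imwrite(f"pics/{n}w.png",cv2.resize(c["image"][215:325,270:400] if n=="side" else c["image"][220:285,280:375],None,fx=6,fy=6,interpolation=2)[:600,:800])
E
```

```text
== side
rim line dir 79.9 pt [ 0.5089212  -0.18967792] [ 0.49395823 -0.2453921   0.13500847] [ 0.5345202  -0.08914775  0.20237178]
cheektop rect (array([ 515.4, -164.1]), array([191.9,  95.7]), 77.6) 530
red 90 [ 0.51130979 -0.13564954  0.06662114] [ 0.49433295 -0.23552684  0.04401201] [ 0.52686549 -0.07112512  0.1466434 ]
amber (array([ 466.4, -431.9]), array([26.5, 39.7]), 19.3) 197 [ 0.46469501 -0.43289492  0.04526473]
cell+walls (array([ 465.4, -426. ]), array([30.6, 70.8]), 17.5) 364
stand (array([ 463.1, -426. ]), array([44.7, 77.2]), 23.6)
green [0.46439827 0.04587921 0.05542062] [0.46499329 0.04852957]
red [0.50103673 0.04765786 0.04780098] [0.501522   0.04937216]
box (array([463.5,  50.2]), array([ 64.4, 122.3]), 86.4)
pump 3430 [0.3438018  0.11888526 0.15002664] [0.90057916 0.69998186 0.21498263] (array([534. , 320.8]), array([376.1, 749. ]), 35.3)
bench front [ 0.01087811 -0.49740882 -0.00740229]
tray [ 0.41468376 -0.3146942   0.01803537] [0.64721771 0.019399   0.02977972]
== top
rim line dir 78.8 pt [ 0.51453304 -0.15756638] [ 0.49442594 -0.24276161  0.13501519] [ 0.53485
[... 202 characters left out ...]
09809511  0.07809896]
amber (array([ 466.4, -431.6]), array([24.2, 41.4]), 17.0) 118 [ 0.46591764 -0.43102202  0.0474419 ]
cell+walls (array([ 466. , -424.5]), array([29.7, 70.2]), 19.0) 222
stand (array([ 464.5, -434.3]), array([128.5,  88.8]), 89.4)
green [0.46503617 0.05406502 0.05770875] [0.46565145 0.05348835]
red [0.50128184 0.05102499 0.04973014] [0.50155883 0.05118937]
box (array([463.7,  52.1]), array([ 62.1, 123.5]), 86.4)
pump 7841 [0.34367257 0.12346389 0.15009403] [0.8077247  0.68156738 0.21499004] (array([543.3, 379.6]), array([420.4, 603.2]), 11.1)
bench front [ 0.01302535 -0.49612807 -0.00831147]
tray [ 0.4142961  -0.31386706  0.0180959 ] [ 0.64273113 -0.00725689  0.02940384]
```

View pics/sidew.png

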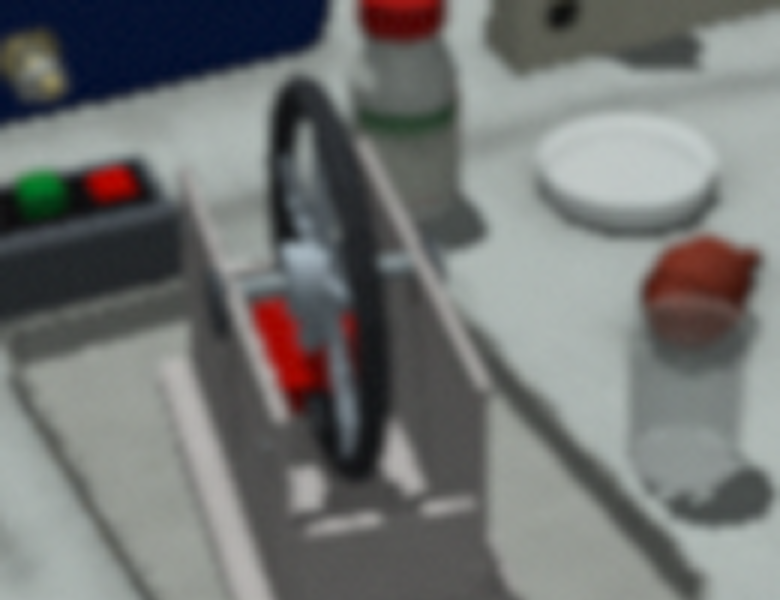

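The side crop shows the red cradle low behind the hub, at about side (318,281). It is at 142° from the top on the +y side, which gives A ≈ 3.80 and fits the stated range. The rocker centre is about (0.5155, -0.1635), with y axis at 78.3°. Now I'll move to the wheel.

```bash
cat >> h.py <<'E'
C=np.array([.5155,-.1635,.118]); YR=78.3; QR=down(np.radians(YR)); yv=np.array([np.cos(np.radians(YR)),np.sin(np.radians(YR)),0])
def rim(phi,r=.078,dz=-.010): # TCP for pinch at phi deg from the top towards +y
    p=np.radians(phi); return C+r*(np.sin(p)*yv+np.cos(p)*np.array([0,0,1]))+[0,0,dz]
def swing(a,b,step=14,rate=.12):
    for f in np.linspace(a,b,max(2,int(np.ceil(abs(b-a)/step))+1))[1:]: servo_line(rim(f),QR,rate=rate)
E
python3 - <<'E'
from meas import *
c=capture("side");W=cloud(c);A=np.ones((480,640),bool)
P=sel(W,A,[.2,.05,.15],[.75,.6,.8]);print("pump top",np.percentile(P,[95,99.5,100],axis=0)[:,2])
P=sel(W,A,[.0,-.05,.15],[.8,.2,.8]);P=P[P[:,1].argsort()];print(P[:3],len(P))
o=current_orientation();p=current_position();print(current_joint_pos())
zt=.46
up=[.15,.5,zt]
print(inverse_kinematics(up,o),inverse_kinematics(rim(50)+[0,0,.1],QR))
for f in(50,0,-30,-62):print(f,rim(f),inverse_kinematics(rim(f),QR))
E
```

```text
pump top [0.63685456 0.65416509 0.66032476]
[[ 0.04779281 -0.0499996   0.20205116]
 [ 0.09824326 -0.04998159  0.28901454]
 [ 0.75040452 -0.04994766  0.65709454]] 8635
[ 1.17593104e+00  3.58818379e-01  1.51039806e+00 -9.87397361e-06
  1.27252229e+00 -1.15088795e-01]
[ 1.14697488e+00  1.16081295e-01  1.27333457e+00 -1.38914738e-05
  1.75232253e+00 -1.44050368e-01] [-3.24852226e-01  2.37759576e-01  1.59567357e+00 -4.44089210e-16
  1.30815951e+00 -1.20648703e-01]
50 [ 0.52761684 -0.10499     0.15813743] [-3.24852226e-01  3.40039815e-01  1.72095878e+00 -4.44089210e-16
  1.08059406e+00 -1.20648703e-01]
0 [ 0.5155 -0.1635  0.186 ] [-4.34881039e-01  3.11797811e-01  1.68339687e+00 -4.44089210e-16
  1.14639797e+00 -2.30677517e-01]
-30 [ 0.5075913  -0.20168969  0.17554998] [-5.04699573e-01  3.30774722e-01  1.68402939e+00 -4.44089210e-16
  1.12678854e+00 -3.00496051e-01]
-62 [ 0.50153406 -0.23093899  0.14461878] [-5.56633790e-01  3.74936192e-01  1.70459138e+00 -4.44089210e-16
  1.06206509e+00 -3.52430268e-01]
```

```bash
python3 - <<'E'
from meas import *
A=np.ones((480,640),bool)
W=cloud(capture("top"))
for hi in(.45,.55,.7):
    P=sel(W,A,[.25,.05,.1],[hi,.62,.9]);print(hi,P[P[:,2].argsort()][-3:])
o=current_orientation()
a=inverse_kinematics([.14,.45,.48],o);print(a)
servo_line([.14,.45,.48],o,rate=.4)
print(current_clock())
b=inverse_kinematics(rim(50)+[0,0,.1],QR); d=a.copy() if hasattr(a,'copy') else list(a); d[0]=b[0]; d[5]=b[5]
goto_joints(d);print(current_clock(),current_position())
move_gripper(.040)
move_ptp(rim(50)+[0,0,.06],QR);servo_line(rim(50),QR,rate=.15);print(current_clock())
move_gripper(.0);print(current_finger_gap(),current_grip_force(),current_force())
c=capture("side");cv2.imwrite("pics/g1.png",cv2.resize(c["image"][180:330,240:440],None,fx=4,fy=4)[:600,:800]);print(current_clock())
E
```

```text
0.45 [[0.40081639 0.30984396 0.25591705]
 [0.40310409 0.30517283 0.25626653]
 [0.41260363 0.31029872 0.25651435]]
0.55 [[0.53503252 0.29246527 0.36989614]
 [0.53314213 0.35365191 0.3699    ]
 [0.54019332 0.42597206 0.37065823]]
0.7 [[0.60332365 0.34205838 0.40206923]
 [0.59649864 0.37148979 0.4027441 ]
 [0.60754251 0.38479089 0.4037202 ]]
[ 1.12243479e+00  3.05190465e-02  1.32273497e+00  2.18105851e-05
  1.78842777e+00 -1.68565667e-01]
2.8667
5.1 [ 0.4638976  -0.08275198  0.47998249]
7.575
0.013245267662403679 29.999537989497185 [ 3.25797843 -0.32767744  1.1421357 ]
8.1583
```

View pics/g1.png

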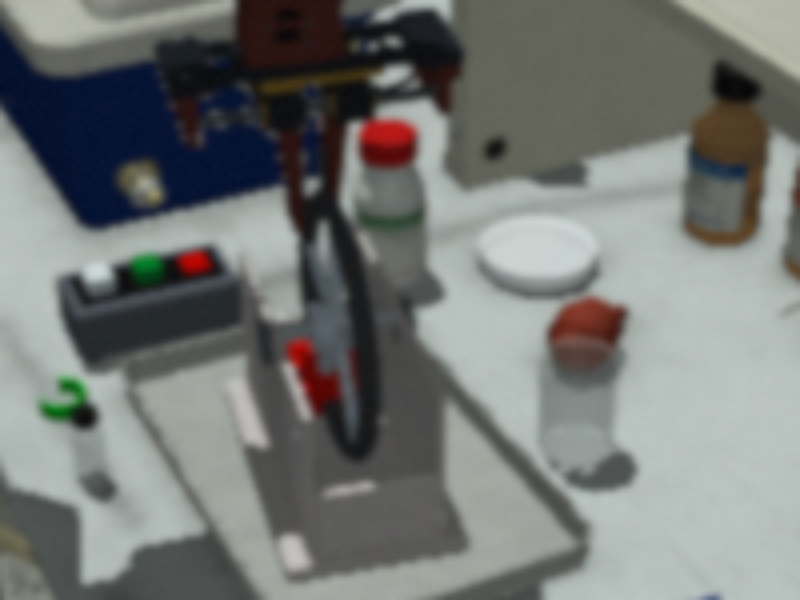

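The fingers pinch the rim at crop (315,190), the 13 mm gap matches the tube, and the cradle still shows low. I'll make stroke 1, then stroke 2.

```bash
python3 - <<'E'
from h import *
swing(50,-30); print(current_clock(),current_force(),current_finger_gap())
move_gripper(.036)
servo_line(rim(-30)+[0,0,.035],QR,rate=.25); servo_line(rim(0)+[0,0,.03],QR,rate=.25); servo_line(rim(0),QR,rate=.2)
move_gripper(0); print(current_clock(),current_force(),current_finger_gap())
c=capture("side");cv2.imwrite("pics/g2.png",cv2.resize(c["image"][180:330,240:440],None,fx=4,fy=4)[:600,:800])
E
```

```text
9.9583 [ 8.92675567 -0.4465949  -2.89229125] 0.013608168063270667
11.9167 [ 5.14222888 -2.17119297 -0.63345796] 0.013136178795016882
```

View pics/g2.png

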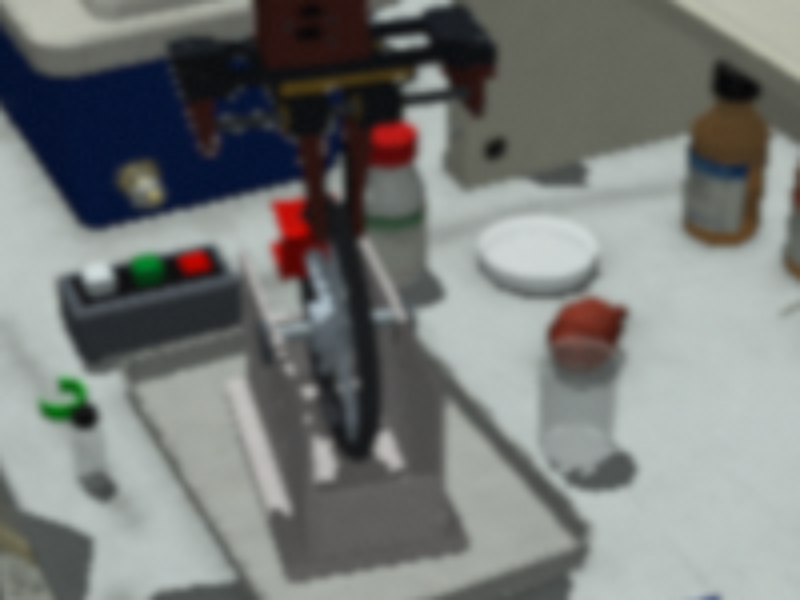

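The cradle has come up at crop (292,240), about 60° on the +y side. Stroke 2 next, then measure.

```bash
cat > cr.py <<'E'
from meas import *
def cradle(show=None):
    out=[]
    for n in("top","side"):
        c=capture(n);W=cloud(c)
        red=hsvm(c,(0,130,60),(7,255,255))|hsvm(c,(173,130,60),(180,255,255))
        P=sel(W,red,[.45,-.26,.15],[.58,-.06,.25]);Q=P-C
        xv=np.array([yv[1],-yv[0],0]); u=Q@yv;x=Q@xv;z=Q[:,2]
        print(n,len(P),"u",np.percentile(u,[2,50,98]).round(4),"x",np.percentile(x,[2,50,98]).round(4),"z",np.percentile(z,[2,50,98]).round(4))
        k=z>.085; l=k&(u<0); r=k&(u>0)
        if l.any() and r.any(): print(" walls -y",l.sum(),u[l].mean().round(4),z[l].mean().round(4)," +y",r.sum(),u[r].mean().round(4),z[r].mean().round(4),"xmean",x[k].mean().round(4), x[k].min(),x[k].max())
        out.append(c)
    return out
E
python3 - <<'E'
from cr import *
swing(0,-62); print(current_clock(),current_force(),current_finger_gap())
move_gripper(.036); servo_line(rim(-62)-.06*yv+[0,0,.07],QR,rate=.3)
print(current_clock(),current_force())
c=cradle()
a=cv2.resize(c[1]["image"][215:315,270:380],None,fx=4,fy=4);b=cv2.resize(c[0]["image"][215:285,285:375],None,fx=4,fy=4)
o=np.zeros((400,800,3),np.uint8);o[:400,:440]=a;o[:280,440:800]=b;cv2.imwrite("pics/g3.png",o)
E
```

```text
13.425 [ 6.58514925 -1.44660937 -1.52623189] 0.013377594839995312
14.4417 [-0.06649234  0.30203609 -0.98255127]
top 302 u [0.0034 0.0257 0.047 ] x [-0.0214 -0.0013  0.02  ] z [0.0558 0.0644 0.0975]
side 88 u [-0.0026  0.0023  0.0452] x [-0.0214 -0.0141  0.021 ] z [0.0579 0.0724 0.0865]
```

View pics/g3.png

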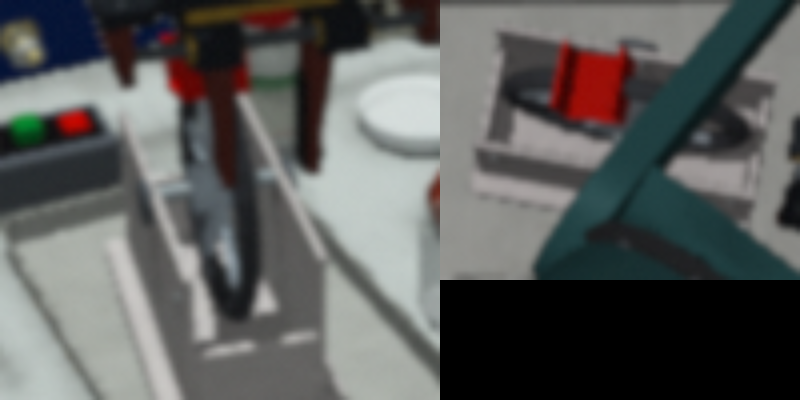

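The wheel is short of the top: in the top view at right the cradle sits left of the black marks, still about 20° on the +y side. I'll estimate the angle and do a correcting stroke.

```bash
cat >> cr.py <<'E'
from scipy.optimize import brentq
def angle(c):
    W=cloud(c);red=hsvm(c,(0,130,60),(7,255,255))|hsvm(c,(173,130,60),(180,255,255))
    P=sel(W,red,[.45,-.26,.15],[.58,-.06,.25]);Q=P-C;u=Q@yv;z=Q[:,2]
    f=lambda t:np.sum(np.percentile(u*np.cos(t)-z*np.sin(t),[2,98]))
    t=brentq(f,-1,1); zz=u*np.sin(t)+z*np.cos(t);uu=u*np.cos(t)-z*np.sin(t);fl=(np.abs(zz-.066)<.006)&(abs(uu)<.014)
    s=np.polyfit(u[fl],z[fl],1)[0] if fl.sum()>10 else 0
    return np.degrees(t),np.degrees(np.arctan(-s)),np.percentile(uu,[2,98]),np.median(zz[fl]) if fl.any() else 0
E
python3 - <<'E'
from cr import *
a=angle(capture("top"));print(a)
d=a[0]; s=-32
if 10<d<32:
    servo_line(rim(s)+[0,0,.05],QR,rate=.3); servo_line(rim(s),QR,rate=.2); move_gripper(0); print(current_finger_gap(),current_force())
    swing(s,s-d,step=11); move_gripper(.036)
    p=rim(s-d); servo_line(p+[0,0,.02]-.02*yv,QR,rate=.2);servo_line([.40,-.35,.30],QR,rate=.4)
    print(current_clock()); print(angle(capture("top"))); c=cradle()
E
```

```text
(np.float64(16.46290970737172), np.float64(14.984063210664273), array([-0.02083835,  0.02083835]), np.float64(0.06584669737237774))
0.013053023585994557 [ 4.9568111  -0.26697638  1.55038128]
17.9
(np.float64(1.3924191329205493), np.float64(0.23236210156928905), array([-0.02027022,  0.02027022]), np.float64(0.06523573626380565))
top 282 u [-0.018   0.002   0.0227] x [-0.021  -0.0001  0.0202] z [0.0604 0.0664 0.0962]
 walls -y 24 -0.017 0.0921  +y 28 0.0207 0.0928 xmean -0.0016 -0.021298437788197046 0.018120892532148748
side 157 u [-0.0209 -0.0168  0.0217] x [-0.0185  0.0111  0.0211] z [0.0646 0.0822 0.0926]
 walls -y 38 -0.0182 0.0894  +y 23 0.0202 0.0888 xmean 0.0071 -0.01876931073139359 0.02138501888767191
```

The cradle is now at the top: floor slope about 0.2°, wall heights equal, and wall centre at u ≈ +1.5 mm. Next is the cell: grip it across its width, and set it down on the free bench at (0.368, -0.45).

```bash
python3 - <<'E'
from h import *
Q1=down(np.radians(108));Q2=down(np.radians(90));Q3=down(0)
S=np.array([.4648,-.4248,0])
B=np.array([.368,-.45,0])
for q,p in((Q1,S+[0,0,.0235]),(Q2,B+[0,0,.003]),(Q3,B+[0,0,.003]),(QR,C+[0,0,.07])): print(inverse_kinematics(p,q) is not None)
move_gripper(.050)
move_ptp(S+[0,0,.09],Q1); servo_line(S+[0,0,.0235],Q1,rate=.12)
print(current_clock(),current_force()); move_gripper(0); print(current_finger_gap(),current_grip_force(),current_force())
servo_line(S+[0,0,.10],Q1,rate=.15); print(current_finger_gap(),current_clock())
c=capture("side");cv2.imwrite("pics/g4.png",cv2.resize(c["image"][300:450,260:460],None,fx=4,fy=4))
E
```

```text
True
True
True
True
20.125 [-0.04217343 -0.00326329 -0.82777242]
0.025827930778602886 30.000666975975037 [0.11451346 0.85829668 3.78811709]
0.025648184205453357 21.2833
```

View pics/g4.png

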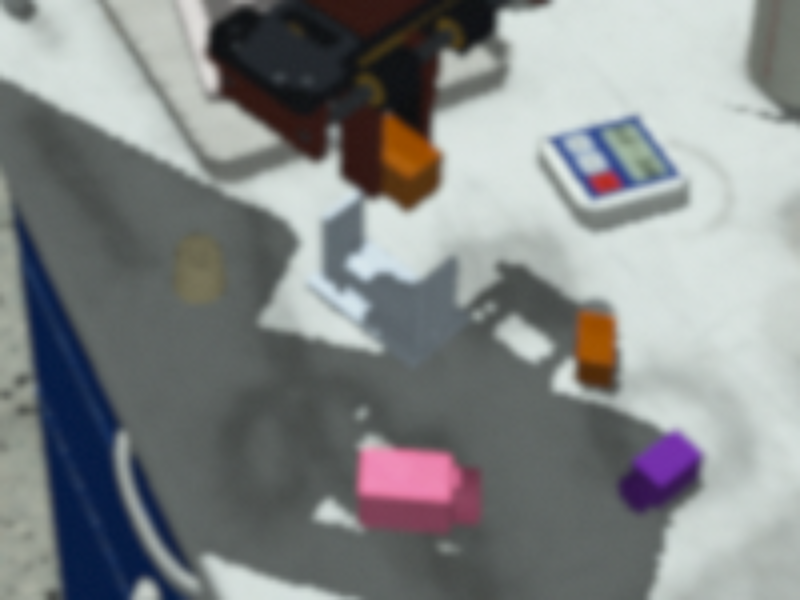

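The amber cell is held across its width at crop (405,160) and the stand is empty. Now the put-down and the regrip by the ends.

```bash
python3 - <<'E'
from h import *
Q2=down(np.radians(90));Q3=down(0);B=np.array([.368,-.45,0])
move_ptp(B+[0,0,.10],Q2); servo_line(B+[0,0,.012],Q2,rate=.12)
print("contact",servo_line(B+[0,0,.0015],Q2,rate=.02,contact_N=2.5),current_position(),current_force())
move_gripper(.036); servo_line(B+[0,0,.10],Q2,rate=.25); print(current_clock())
move_gripper(.076); move_ptp(B+[0,0,.08],Q3)
W=cloud(capture("top"));k=np.all((W>[.33,-.5,.015])&(W<[.41,-.40,.035]),-1)
print(cv2.minAreaRect((W[k][:,:2]*1000).astype(np.float32)),k.sum())
print("contact",servo_line(B+[0,0,.004],Q3,rate=.12,contact_N=15),current_position())
move_gripper(0); print(current_finger_gap(),current_grip_force(),current_force())
servo_line(B+[0,0,.12],Q3,rate=.15); print(current_finger_gap(),current_clock(),current_force())
c=capture("side");cv2.imwrite("pics/g5.png",cv2.resize(c["image"][300:450,260:460],None,fx=4,fy=4))
E
```

```text
contact True [ 0.3680621  -0.45017064  0.00297462] [0.07772339 0.40181537 4.84160601]
24.125
((0.0, 0.0), (0.0, 0.0), 0.0) 0
contact False [ 0.36820274 -0.45035569  0.00431427]
0.05558789546858799 30.00111758708954 [0.32912032 1.04578101 5.68948296]
0.05575680449652441 28.5167 [-0.10989096 -0.05400117 -0.75056496]
```

View pics/g5.png

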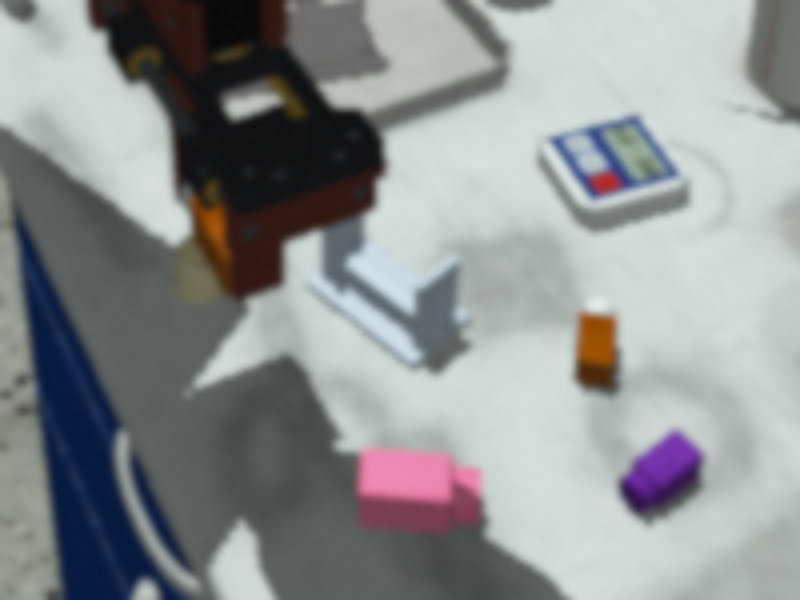

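The cell is held by its ends over crop (205,225), with a 55.8 mm gap. Now lay it in the cradle.

```bash
python3 - <<'E'
from h import *
xv=np.array([yv[1],-yv[0],0]); T=C+.0013*yv+.0005*xv; T[2]=0
p=current_position(); servo_line([p[0],p[1],.26],rate=.3)
move_ptp(T+[0,0,.27],QR); servo_line(T+[0,0,.222],QR,rate=.12)
print(current_clock(),current_finger_gap(),current_force())
c=capture("side");cv2.imwrite("pics/g6.png",cv2.resize(c["image"][190:310,250:410],None,fx=5,fy=5))
f0=current_force();r=servo_line(T+[0,0,.1865],QR,rate=.03,contact_N=3); print(r,current_position()-T,current_force()-f0,current_clock())
E
```

```text
30.9583 0.055895704672473866 [ 0.32852944 -0.75284727 -1.12138773]
True [-2.81097504e-04 -1.82000624e-04  1.88687721e-01] [-1.57064053 -0.6469907   4.94577079] 32.025
```

View pics/g6.png

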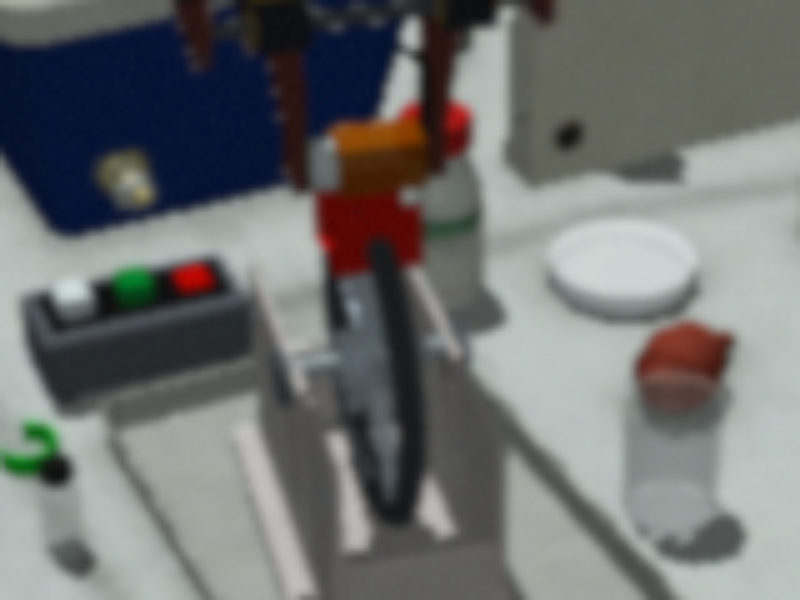

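Contact came at the expected height, with the cell sitting in the cradle below crop (375,155). Release it, then press the green key.

```bash
python3 - <<'E'
from cr import *
move_gripper(.072); p=current_position(); print(current_force())
servo_line([p[0],p[1],.30],QR,rate=.2)
QK=down(np.radians(86.4)); K=np.array([.4645,.047,0])
print(current_clock()); move_ptp(K+[0,0,.2],QK); move_gripper(0); servo_line(K+[0,0,.066],QK,rate=.15)
print(current_clock(),current_force())
print(servo_line(K+[0,0,.049],QK,rate=.02,contact_N=14),current_position(),current_force())
servo_line(K+[0,0,.12],QK,rate=.2)
servo_line([.41,.03,.34],QK,rate=.3); q=current_joint_pos(); q=list(q); q[0]=-1.2; 
goto_joints(q); print(current_clock(),current_position())
cs=capture("side");ct=capture("top")
for c in(cs,ct):
    W=cloud(c);red=hsvm(c,(0,150,90),(6,255,255))|hsvm(c,(174,150,90),(180,255,255))
    for m in(hsvm(c,(50,100,50),(80,255,255)),red):
        P=sel(W,m,[.38,0,.04],[.54,.1,.07]);print(len(P),np.median(P,0) if len(P) else 0)
    am=hsvm(c,(7,120,50),(20,255,255));P=sel(W,am,[.45,-.22,.15],[.58,-.1,.24]); Q=P-C; print("amber",len(P),np.percentile(Q@yv,[2,98]),np.percentile(Q@np.array([yv[1],-yv[0],0]),[2,98]),np.median(Q[:,2]))
o=np.zeros((560,800,3),np.uint8);o[:480,:400]=cv2.resize(cs["image"][210:330,255:355],None,fx=4,fy=4);o[:400,400:800]=cv2.resize(ct["image"][210:310,240:340],None,fx=4,fy=4);cv2.imwrite("pics/g7.png",o)
E
```

```text
[-0.31126722  0.45664538  0.04525404]
33.2167
36.3417 [0.25462399 0.04104476 0.84977451]
True [0.46488543 0.04699398 0.05125479] [-1.78845934  0.90346409  7.75682174]
40.05 [ 0.21136026 -0.35148454  0.33767512]
43 [0.46527886 0.05184956 0.04802343]
36 [0.49935976 0.04388917 0.05608802]
amber 99 [-0.01556227  0.02029218] [-0.0132036   0.02466508] 0.09028081017033054
69 [0.4651392  0.05298306 0.04925695]
59 [0.50048847 0.05021916 0.05769413]
amber 176 [-0.01198408  0.01515758] [-0.01373443  0.02510415] 0.09107857442643807
```

View pics/g7.png

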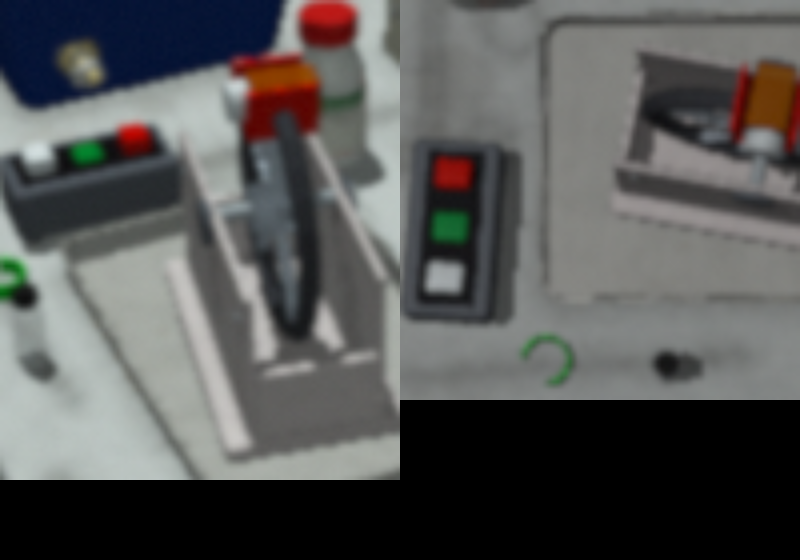

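The picture shows the cell lying in the cradle along the axle, at left (275,80). The green key is in (about 50 mm) and the red key is out (about 58 mm). The clip and vial are where they were. The cell's centre across the cradle, u ≈ 1.6 mm, equals the cradle's, so it is centred and the wheel hasn't moved.

```bash
python3 -c "
from bench import *
print(current_clock(),close_job())"
```

```text
the job is handed in; nothing more can be done
40.15 None
```

The job is handed in at 40 s of the 72 s allowed: the cradle is at the top with the amber cell laid in it along the axle, the green key is pressed in and the red key is up; the bystanders were not touched, though I rechecked only some of them in the last picture.

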